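Isolate the charger and hold the recovery beacon upright

ROBOT

A 6-joint arm with a two-finger parallel gripper is mounted at the origin on the work surface. World frame = base frame: x ahead of the robot, y to its left, z up, the work surface at z = 0. Lengths are in m, angles in rad, forces in N, time in s.
With the tool pointing down it reaches from about 0.25 to 0.85 m from the base axis. Payload 12.5 kg.
Tool frame: the origin (TCP) lies between the finger pads; the fingertips stand 25 mm ahead of it and the grasp point (between the pads) lies 6 mm ahead of it (tips_ahead is the distance from the TCP to the fingertips, in m); z points along the fingers, y is the line along which they close (so a half turn about z gives the same grasp; the last joint's range is limited). The gripper opens to 93 mm and grips with 3 to 60 N. Pads are 15 mm wide; open, the fingers measure 128 mm over their backs; the gripper's body (75 mm by 188 mm) begins 65 mm behind the grasp point.
Start: joints at [1.086, 0.351, 1.652, -0, 1.139, -0.085], TCP at [0.214, 0.507, 0.244] pointing down, gripper open.
Joint ranges: [-2.75, 2.75], [-0.79, 2.1], [0.01, 2.65], [-1.57, 4.71], [0.07, 3.14], [-2.87, 2.87]. Speed limits (rad/s): [2.22, 2.22, 2.79, 3.14, 3.14, 3.14].

INTERFACE

Orientations are given as a unit quaternion [x, y, z, w].
In Python, from plant import * gives the robot as it stands.
- The arm moves only by the shell command python3 -m jog 'ROWS'. ROWS is text: rows parted by semicolons, each of 7 numbers parted by spaces: the turn, a rotation vector about the tool's x, y, z in degrees, then the shift along the tool's x, y, z in cm, then the finger opening in cm, from 0 to 9.3. In form: wx wy wz dx dy dz jaw; .... A call has 1 to 10 rows; each row is the pose to reach, as a shift and turn from the pose commanded when the call began, along the tool's axes at that moment; what a row does not reach only later rows make up. A row lasts 1/8 s, in which the tool goes at most 62.5 mm and 10.7 degrees, less where a joint would pass 70% of its speed; a pose out of reach is approached as far as the arm can. A call with a gripper value outside its range is refused whole. The fingers move at their own pace and stop on an object; the grip force is fixed at half the most. Time passes only in rows, so rows that repeat a pose let the fingers close. It gives the time, the measured TCP pose, the force, the opening and the grip force at its end, in the units of the state.
- sense(): the state, without advancing time (a new reading comes with each control period).
- get_image(name): name is "side" or "top" or "wrist"; returns (picture, depth): 400x640x3 uint8, blue, green, red; 400x640 float32, m along the optical axis (not along the pixel's ray), 0 where there is no reading.
- calibration(name): a dict with "fx", "fy", "cx", "cy" (pixels), "position" and "rotation" of the camera in the world; the wrist camera has in their place "T_tool_cam" (4x4, takes a point from camera to tool coordinates, whose origin is the TCP and whose axes are the flange's). Camera axes: x right, y up, looking along -z (the intrinsics and any distortion apply to the point x, -y, -z); pixel columns grow to the right and rows downward; lengths in m; the calibration is good to about 2 mm. The wrist camera is an equidistant fisheye: a pixel r from the principal point sees the ray r / f radians off the axis. A picture is of the moment at which its call begins: read the wrist's pose just before it. calibration takes no time and is no camera call.
- job_done(): hands the job in; it is judged then, once.
The state is a dict: "clock": time; "joints": joint angles; "dq": joint speeds; "effort": joint torques, N m; "position": TCP position; "ee_rot": TCP orientation; "ft_force": force on the tool from outside, world axes, zero at the start; "moment": the same for the moment, N m; "opening": finger opening in m; "grasp_force": force on a finger pad.
Only numpy, scipy, OpenCV 4.12 (cv2) and the standard library are available. Lean on these libraries where they do the work, as an engineer would, in place of code of your own. Each camera call takes 0.05 s, during which the arm holds its last target. There are 200 camera calls.

TASK

Flip the charger's isolator toggle from on to off, and only then draw the recovery beacon fully out of its sloping cradle, stand it upright in the air with its clear lens on top, and finish still holding it there, steady and at least 10 cm clear above the bench, for its upright test. Do not put it down, let it touch the bench or let go of it, and leave the isolator off and the screwdriver, collar and end cap where they are.

Things in the scene. Friction and masses are not known exactly. Their poses are not given: they have to be found in the camera images.
- beacon: Stepped round grey housing, 0.24 kg, loose in the sleeve. Origin: centre of its flat foot; own z runs along the axis, foot to lens. Body 40 mm diameter up to 90 mm, collar 52 mm diameter at 90-98, neck 30 mm diameter (grip here) at 98-152, clear lens dome to 167. Seated, it leans 50 degrees from vertical, lens towards the cradle's own -x, its lowest 72 mm inside the sleeve.
- cradle: White plastic cradle fixed to the bench: plate 160 x 110 x 12 mm with a square sleeve, 56 mm outside, 44 inside, 72 deep, no latch. The sleeve slopes 50 degrees from vertical, mouth facing up and to the cradle's own -x (roughly to the robot); the beacon slides out along it. Origin: under the plate's middle, on the bench; z up. Sleeve at most 110 mm high.
- cradle_seat (a point): Point at the bottom of the sleeve where the middle of the beacon's foot rests when seated (24 mm along the cradle's +x from its origin, 38 mm above the bench). The beacon is fully out when its foot is more than 75 mm from this point.
- isolator_base: Isolator: grey box 110 (x) x 80 (y) x 50 mm high, fixed to the bench, with a toggle lever between two low dark cheeks on top (to 71 mm high). Origin: centre of the underside, z up. The lever's pivot lies along the box's own y, 60 mm above the bench, over the box's centre.
- isolator (a joint): Toggle angle, rad: 0 = on, lever leans 0.55 rad from vertical to the box's own -x (roughly to the robot); 1.1 = off, leans as far to the box's +x (away from the robot). 70 mm from pivot to knob centre. Over-centre: pushed past upright (0.55) it tips to the other stop by itself and stays; about 1 N at the knob moves it.
- isolator_tip (a point): Centre of the black ball knob, 28 mm in diameter, at the end of the toggle lever; about 120 mm above the bench at either stop, 130 mm when upright.
- screwdriver: Screwdriver lying on the bench, a bystander. Origin on the bench side at its middle.
- collar: White plastic ring, 56 mm in diameter, 25 mm high, a bystander. Origin: centre of its underside.
- end_cap: Aluminium stepped disc, 80 mm in diameter, 30 mm high, a bystander. Origin: centre of its underside.
Things that resemble listed ones, but are neither listed nor needed, are in the scene too. Of the things that look like the beacon, the larger one is meant. Leave any green look-alike of the isolator_base alone.

How it is judged:
By the outcome, as a careful person would: the job done as asked, in the order asked, and still so for the second after the job is handed in, while the arm keeps its last pose, push and grip.
It also fails if it takes over 53 s, if anything falls off the work surface, if the arm or the gripper's body presses on something with over 40 N, if the wrist force passes 120 N, or if a joint passes its speed limit or range.

## Working session

There is one attempt and no reset: what is moved stays moved. The work goes in short steps, Python scripts to look and compute and a shell command to move; the robot and the scene stay as the last step left them, time stands still between calls to the robot, and variables do not carry over. Pictures are saved under pics/ and viewed, at most 10 in all, crops included, and the job is handed in when it is done.

```bash
mkdir -p pics; cat > h.py <<'E'
from plant import *
import numpy as np, cv2
from scipy.spatial.transform import Rotation as R
def save(n):
    im,d=get_image(n); cv2.imwrite(f'pics/{n}0.png',im); np.save(f'pics/{n}0.npy',d); return im,d
def w(n,u,v,d,win=1):
    c=calibration(n); p=d[v-win:v+win+1,u-win:u+win+1]; z=np.median(p[p>0]) if (p>0).any() else 0
    x=np.array([(u-c['cx'])/c['fx']*z,-(v-c['cy'])/c['fy']*z,-z])
    Rm=np.array(c['rotation']); Rm=Rm if Rm.shape==(3,3) else R.from_quat(Rm).as_matrix()
    return Rm@x+np.array(c['position'])
E
python3 - <<'E'
from h import *
for n in('top','side'): save(n); print(n,calibration(n))
s=sense(); print(s)
E
```

```text
top {'fx': 451.2037042266977, 'fy': 451.2037042266977, 'cx': 321.44919302019804, 'cy': 206.0307759193436, 'position': array([0.48654322, 0.05353511, 1.24202324]), 'rotation': array([ 0.02949754, -0.02716897, -0.69954802,  0.71345939])}
side {'fx': 403.9637617873035, 'fy': 403.9637617873035, 'cx': 317.45240697458064, 'cy': 193.9142534868407, 'position': array([ 0.14110048, -0.45222307,  0.88037732]), 'rotation': array([ 0.33361678, -0.12788244, -0.32576233,  0.87534269])}
{'clock': 0.1, 'joints': array([ 1.08636470e+00,  3.51164642e-01,  1.65236992e+00, -1.91665420e-05,
        1.13908595e+00, -8.46036657e-02]), 'dq': array([-0.00096922, -0.00082285, -0.00251905,  0.00114133, -0.00101792,
       -0.00050757]), 'effort': array([ 1.02559319e-03, -4.98019123e+01, -2.85698766e+01,  7.00705871e-02,
        2.38897302e-02, -1.05010574e-04]), 'position': array([0.21394138, 0.50637337, 0.24316121]), 'ee_rot': array([ 1.98581066e-01,  9.80084331e-01, -4.95709317e-04, -1.35904688e-04]), 'ft_force': array([ 0.56607581, -0.5187716 ,  0.64951735]), 'moment': array([ 0.0028951 , -0.00264551,  0.03727206]), 'grasp_force': 0.0, 'opening': 0.09260343036695176}
```

View pics/top0.png

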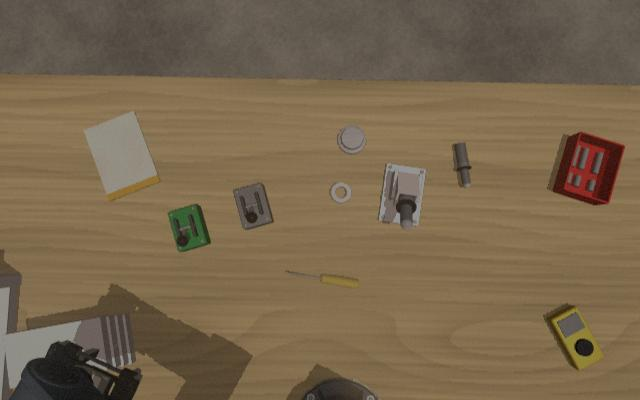

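View pics/side0.png

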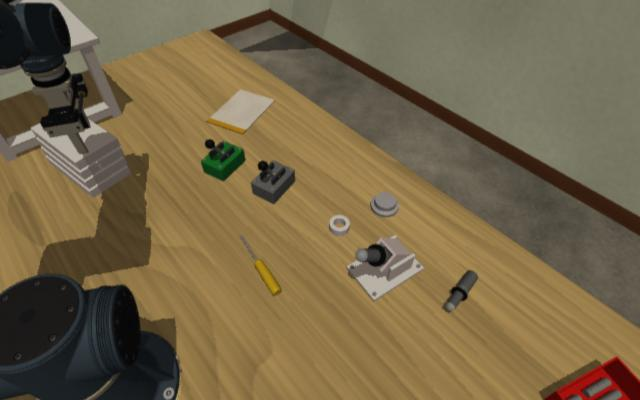

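The top view shows the candidates. Beacon: the stepped part in the white cradle at (406,210), or the loose grey one lying at (462,165), which is smaller and not in a sleeve. Isolator: grey box at (253,206), or the green look-alike at (188,228). I choose the one in the cradle and the grey box, and check both in one close crop.

```bash
python3 - <<'E'
from h import *
im=cv2.imread('pics/top0.png');d=np.load('pics/top0.npy')
a=cv2.resize(im[155:235,370:430],None,fx=6.5,fy=6.5,interpolation=2);b=cv2.resize(im[170:250,225:285],None,fx=6.5,fy=6.5,interpolation=2)
cv2.imwrite('pics/c1.png',np.hstack([a,b]))
s=cv2.imread('pics/side0.png')
a=cv2.resize(s[225:305,340:430],None,fx=4.4,fy=4.4,interpolation=2);b=cv2.resize(s[145:225,240:330],None,fx=4.4,fy=4.4,interpolation=2)
cv2.imwrite('pics/c2.png',np.hstack([a,b]))
E
```

```text
(no output)
```

View pics/c1.png

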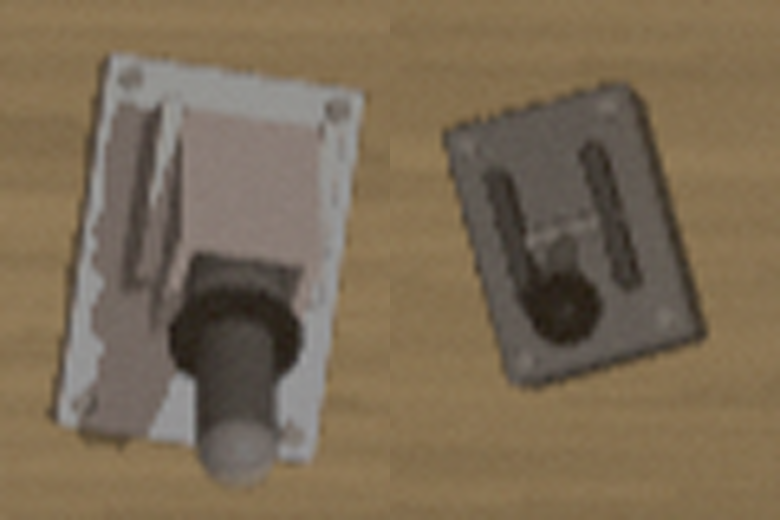

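View pics/c2.png

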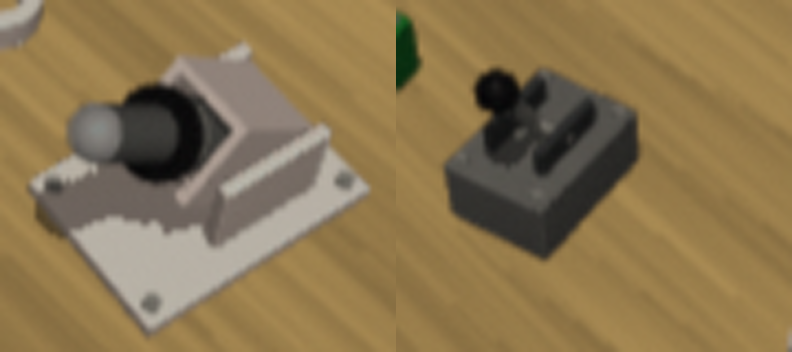

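The crops confirm both choices. The cradle beacon has its lens nearest the robot at about (405,224), its collar at (406,206) and the plate corners visible. The grey isolator's knob is at (252,217), leaning towards the robot, so it is on. Next I measure.

```bash
cat >> h.py <<'E'
def ray(n,u,v,z):
    c=calibration(n); Rm=R.from_quat(c['rotation']).as_matrix(); o=np.array(c['position'])
    r=Rm@np.array([(u-c['cx'])/c['fx'],-(v-c['cy'])/c['fy'],-1]); return o+r*(z-o[2])/r[2]
E
python3 - <<'E'
from h import *
np.set_printoptions(precision=4,suppress=True)
d=np.load('pics/top0.npy');ds=np.load('pics/side0.npy')
P=[ray('top',370+x/6.5,155+y/6.5,.012) for x,y in[(108,55),(363,95),(310,462),(57,425)]]
B=[ray('top',225+(x-390)/6.5,170+y/6.5,.05) for x,y in[(447,130),(625,86),(700,335),(515,385)]]
for q in(P,B):
    q=np.array(q);c=q.mean(0);x=(q[0]+q[1]-q[2]-q[3])/2;y=(q[0]+q[3]-q[1]-q[2])/2
    print(c,np.linalg.norm(x),np.linalg.norm(y),np.degrees(np.arctan2(x[1],x[0])),np.degrees(np.arctan2(y[1],y[0]))-90)
print('knob top',ray('top',225+(562-390)/6.5,170+305/6.5,.12),w('top',252,217,d))
print('knob side',ray('side',240+(497-396)/4.4,145+90/4.4,.12),w('side',263,165,ds))
print('lens top',w('top',406,224,d),w('top',406,214,d),'side',w('side',362,255,ds))
# cloud of beacon+cradle
for v in range(200,229,3): print(v,w('top',406,v,d,0))
E
```

```text
[ 0.6207 -0.1621  0.012 ] 0.15794998373867206 0.10800192594900491 -7.656531632353259 -7.57046171732253
[0.579 0.24  0.05 ] 0.1075287122228347 0.07628608649895552 17.575679950643288 15.719756406238147
knob top [0.546  0.2319 0.12  ] [0.5452 0.2286 0.1321]
knob side [0.5477 0.2325 0.12  ] [0.5436 0.2249 0.1298]
lens top [ 0.5347 -0.1475  0.1495] [ 0.56   -0.1504  0.1326] side [ 0.532  -0.1551  0.1484]
200 [ 0.5961 -0.153   0.1176]
203 [ 0.5884 -0.1527  0.1198]
206 [ 0.5812 -0.1535  0.1157]
209 [ 0.5729 -0.1517  0.1257]
212 [ 0.565  -0.1507  0.1313]
215 [ 0.5574 -0.1501  0.1347]
218 [ 0.5496 -0.1486  0.1427]
221 [ 0.5419 -0.1474  0.1495]
224 [ 0.5346 -0.1472  0.1507]
227 [ 0.5275 -0.148   0.1467]
```

```bash
cat >> h.py <<'E'
np.set_printoptions(precision=3,suppress=True)
def rel(p,X=None,Z=None):
    s=sense(); R0=R.from_quat(s['ee_rot']); 
    if Z is None: Rt=R0
    else:
        Z=np.array(Z,float)/np.linalg.norm(Z); X=np.array(X,float); X-=Z*(X@Z); X/=np.linalg.norm(X)
        Rt=R.from_matrix(np.c_[X,np.cross(Z,X),Z])
    print('rot',(R0.inv()*Rt).as_rotvec(degrees=True),'shift cm',R0.inv().apply(np.array(p)-s['position'])*100)
E
python3 - <<'E'
from h import *
u=[-.959,-.284,0]
rel([.492,.215,.243],u,[0,0,-1]); rel([.492,.215,.127],u,[0,0,-1]); rel([.58-.959*.005,.241-.284*.005,.127],u,[0,0,-1])
E
```

```text
rot [ -0.055  -0.024 -39.404] shift cm [-36.955 -16.016   0.03 ]
rot [ -0.055  -0.024 -39.404] shift cm [-36.955 -16.004  11.63 ]
rot [ -0.055  -0.024 -39.404] shift cm [-43.663 -10.501  11.624]
```

```bash
python3 -m jog '0 0 -39.4 -37 -16 0 0; 0 0 -39.4 -37 -16 0 0; 0 0 -39.4 -37 -16 0 0; 0 0 -39.4 -37 -16 0 0; 0 0 -39.4 -37 -16 0 0; 0 0 -39.4 -37 -16 0 0; 0 0 -39.4 -37 -16 0 0; 0 0 -39.4 -37 -16 0 0; 0 0 -39.4 -37 -16 6 0; 0 0 -39.4 -37 -16 11.6 0'
python3 - <<'E'
from h import *
s=sense();print(s['position'],s['joints'],s['opening'],R.from_quat(s['ee_rot']).as_matrix())
rel([.58-.959*.005,.241-.284*.005,.127],[-.959,-.284,0],[0,0,-1])
E
```

```text
clock: 1.35
position: [0.4919, 0.2159, 0.1263]
ee_rot: [-0.144, 0.99, 0.0, 0.0]
ft_force: [1.1, -0.6, 0.1]
opening: 0.0007
grasp_force: 0.0
[0.492 0.216 0.126] [ 0.327  0.48   1.787  0.     0.874 -1.532] 0.0007110725020790872 [[-0.959 -0.284  0.001]
 [-0.284  0.959  0.   ]
 [-0.001  0.    -1.   ]]
rot [0.012 0.042 0.02 ] shift cm [-8.66  -0.093 -0.061]
```

```bash
python3 -m jog '0 0 0 -2 0 0 0; 0 0 0 -3.5 0 0 0; 0 0 0 -4.5 0 0 0; 0 0 0 -5.5 0 0 0; 0 0 0 -6.5 0 0 0; 0 0 0 -7.5 0 0 0; 0 0 0 -8.7 0 0 0; 0 0 0 -8.7 0 0 0'
python3 -m jog '0 0 0 3 0 0 0; 0 0 0 6 0 -4 0; 0 0 0 6 0 -12 0; 0 0 0 6 0 -20 0;0 0 0 6 0 -20 0'
python3 - <<'E'
from h import *
im,d=save('top'); s,ds=save('side')
print(w('top',252,217,d),w('side',263,165,ds))
a=cv2.resize(im[170:250,225:285],None,fx=4.5,fy=4.5,interpolation=2);b=cv2.resize(s[145:225,240:330],None,fx=4.5,fy=4.5,interpolation=2)
cv2.imwrite('pics/c3.png',np.hstack([a,b]))
E
```

```text
clock: 2.35
position: [0.5767, 0.2401, 0.1275]
ee_rot: [-0.143, 0.99, 0.0, 0.0]
ft_force: [-0.0, 0.1, -0.3]
opening: 0.0002
grasp_force: 0.0
clock: 2.98
position: [0.5186, 0.2229, 0.3311]
ee_rot: [-0.143, 0.99, 0.0, 0.002]
ft_force: [0.3, 0.8, -0.3]
opening: 0.0004
grasp_force: 0.0
[0.52  0.154 0.607] [ 0.613  0.342 -0.   ]
```

View pics/c3.png

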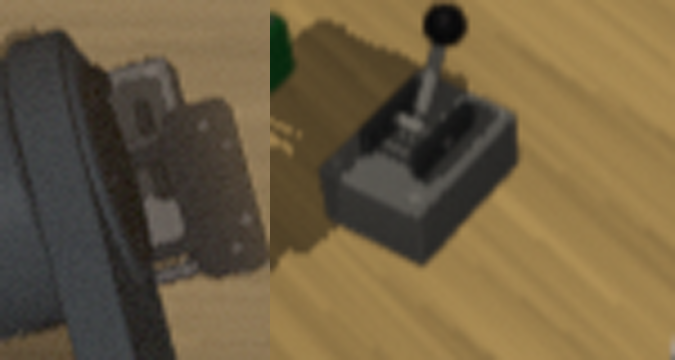

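The isolator is off: the side view has the knob at about (279,150), leaning away. Now the beacon. I will grip it along its own axis from the lens end, so that upright becomes tool-down.

```bash
python3 - <<'E'
from h import *
ds=np.load('pics/side0.npy');print('knob',w('side',279,150,ds))
e=np.array([.9912,-.1323,0]);seat=np.array([.6207,-.1621,.038])+.024*e;a=-np.sin(np.radians(50))*e+np.array([0,0,np.cos(np.radians(50))])
for k in(.233,.133): print(seat+k*a); rel(seat+k*a,-e,-a)
E
```

```text
knob [0.613 0.246 0.129]
[ 0.468 -0.142  0.188]
rot [ 10.594 -48.863  22.487] shift cm [ 15.42  -33.519  14.291]
[ 0.544 -0.152  0.123]
rot [ 10.594 -48.863  22.487] shift cm [  8.471 -36.648  20.765]
```

```bash
python3 -m jog '0 0 0 7 -6 0 7; 0 0 0 14 -12 0 7; 2 -9 4 15 -17 0 7; 10.6 -48.9 22.5 15.4 -33.5 14.3 7; 10.6 -48.9 22.5 15.4 -33.5 14.3 7; 10.6 -48.9 22.5 15.4 -33.5 14.3 7; 10.6 -48.9 22.5 15.4 -33.5 14.3 7; 10.6 -48.9 22.5 15.4 -33.5 14.3 7; 10.6 -48.9 22.5 15.4 -33.5 14.3 7; 10.6 -48.9 22.5 15.4 -33.5 14.3 7'
python3 - <<'E'
from h import *
e=np.array([.9912,-.1323,0]);seat=np.array([.6207,-.1621,.038])+.024*e;a=-np.sin(np.radians(50))*e+np.array([0,0,np.cos(np.radians(50))])
s=sense();print(s['joints'],s['opening'])
rel(seat+.233*a,-e,-a);rel(seat+.133*a,-e,-a)
c=calibration('wrist');print(c)
im,d=get_image('wrist');cv2.imwrite('pics/w1.png',im);np.save('pics/w1.npy',d)
# predicted pixels of axis points
T=np.linalg.inv(np.array(c['T_tool_cam']))
for k in(.09,.125,.152,.167):
    p=R.from_quat(s['ee_rot']).inv().apply(seat+k*a-s['position']);q=T[:3,:3]@p+T[:3,3];x,y,z=q[0],-q[1],-q[2]
    r=np.hypot(x,y);th=np.arctan2(r,z);print(k,c['cx']+c['fx']*th*x/r,c['cy']+c['fy']*th*y/r,z)
E
```

```text
clock: 4.32
position: [0.4768, -0.1196, 0.2489]
ee_rot: [0.072, 0.922, -0.038, 0.379]
ft_force: [0.6, 0.2, -0.2]
opening: 0.07
grasp_force: 0.0
[-0.433  0.014  2.271  1.099  0.201 -2.866] 0.06998426559717454
rot [-1.83  -5.292 -0.533] shift cm [ 4.717 -2.239  3.982]
rot [-1.83  -5.292 -0.533] shift cm [ 3.796 -1.916 13.934]
{'fx': 309.70691628693146, 'fy': 309.70691628693146, 'cx': 324.03601486817547, 'cy': 201.23740307664022, 'T_tool_cam': array([[-0.001,  0.971,  0.24 ,  0.065],
       [ 1.   ,  0.001,  0.001,  0.001],
       [ 0.001,  0.24 , -0.971, -0.143],
       [ 0.   ,  0.   ,  0.   ,  1.   ]])}
0.09 306.44336212664183 156.22917063547834 0.32306975950995664
0.125 303.10042333756417 156.40563716411376 0.2884805950436976
0.152 299.9222227449992 156.57671257349077 0.2617975253125835
0.167 297.86232295520944 156.6893140703834 0.24697359768418675
```

View pics/w1.png

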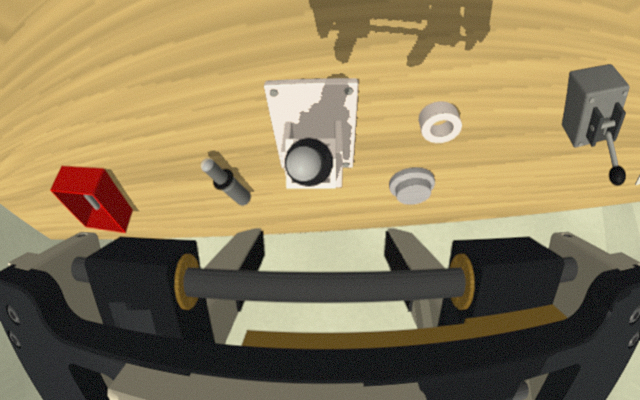

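The wrist view shows the beacon lens and collar centred near (308,162) and the lever leaning away, so it is off. Gripping exactly along the axis puts the wrist in a singularity, so I tilt the grip 30° more towards vertical and measure again from there.

```bash
cat >> h.py <<'E'
e=np.array([.9912,-.1323,0]);zz=np.array([0,0,1.])
seat=np.array([.6207,-.1621,.038])+.024*e;a=-np.sin(np.radians(50))*e+np.cos(np.radians(50))*zz
def Zt(deg): t=np.radians(deg); return np.sin(t)*e+np.cos(t)*zz
E
python3 - <<'E'
from h import *
Z=Zt(160);G=seat+.127*a
rel(G-.106*Z,-e,Z)
E
```

```text
rot [-1.605 24.695 -0.82 ] shift cm [-0.655 -2.19   4.898]
```

```bash
python3 -m jog '-0.6 9 -0.3 -0.6 -1 0 7; -1.2 18 -0.6 -0.6 -2 0 7; -1.6 24.7 -0.8 -0.6 -2.2 0 7; -1.6 24.7 -0.8 -0.6 -2.2 2 7; -1.6 24.7 -0.8 -0.6 -2.2 4.9 7; -1.6 24.7 -0.8 -0.6 -2.2 4.9 7;-1.6 24.7 -0.8 -0.6 -2.2 4.9 7;-1.6 24.7 -0.8 -0.6 -2.2 4.9 7'
python3 - <<'E'
from h import *
s=sense();print(s['joints'],s['dq'])
Z=Zt(160);G=seat+.127*a
rel(G-.106*Z,-e,Z); rel(G-.006*Z,-e,Z)
c=calibration('wrist')
im,d=get_image('wrist');np.save('pics/w2.npy',d)
T=np.linalg.inv(np.array(c['T_tool_cam']))
for k in(.09,.098,.125,.152,.167):
    p=R.from_quat(s['ee_rot']).inv().apply(seat+k*a-s['position']);q=T[:3,:3]@p+T[:3,3];x,y,z=q[0],-q[1],-q[2]
    r=np.hypot(x,y);th=np.arctan2(r,z);u,v=c['cx']+c['fx']*th*x/r,c['cy']+c['fy']*th*y/r;print(k,u,v,z)
    cv2.circle(im,(int(round(u)),int(round(v))),1,(0,0,255),-1)
cv2.imwrite('pics/w2.png',cv2.resize(im[60:310,160:480],None,fx=2.4,fy=2.4))
E
```

```text
clock: 5.38
position: [0.5117, -0.1477, 0.2202]
ee_rot: [0.066, 0.982, -0.011, 0.174]
ft_force: [0.2, -0.3, 0.1]
opening: 0.0701
grasp_force: 0.0
[-0.414  0.214  1.948  0.159  0.648 -1.96 ] [-0.    -0.001 -0.002  0.003 -0.003  0.001]
rot [-0.009  0.137 -0.136] shift cm [-0.003  0.018  0.106]
rot [-0.009  0.137 -0.136] shift cm [ 0.021  0.02  10.106]
0.09 323.370597353057 216.36708056446042 0.29392847569362296
0.098 323.3324436067947 214.3919752926113 0.28623848805451796
0.125 323.18710601107057 206.85593116056089 0.2602847797725388
0.152 323.0099310989749 197.64243190829401 0.2343310714905595
0.167 322.89378536760904 191.5865897391813 0.2199123446672377
```

View pics/w2.png

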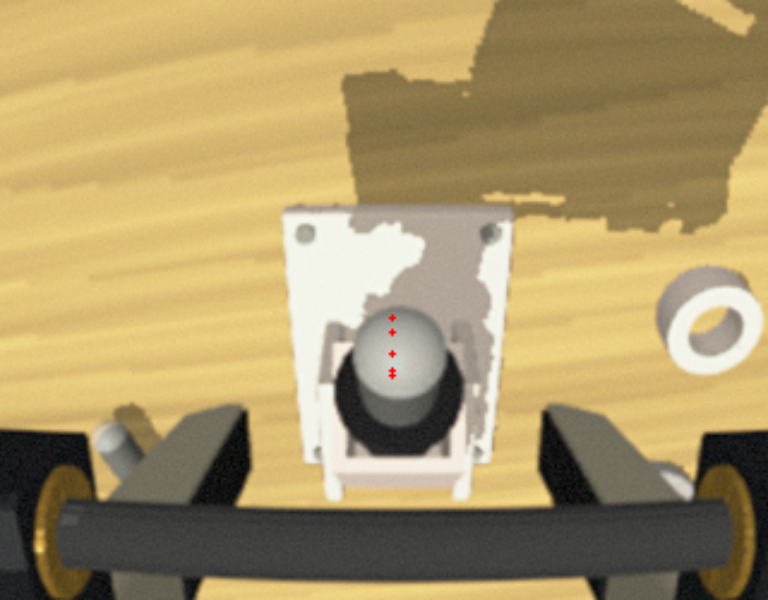

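The collar centre is at about (327,223) against a predicted (323,215). The beacon is therefore about 6.5 mm further out and 3 mm to the left of my estimate, which agrees with the top depth. I correct for this and go in.

```bash
cat >> h.py <<'E'
seat=seat+.0065*e+.003*np.array([.1323,.9912,0])
E
python3 - <<'E'
from h import *
Z=Zt(160);G=seat+.127*a
rel(G-.106*Z,-e,Z); rel(G-.006*Z,-e,Z)
E
```

```text
rot [-0.008  0.146 -0.15 ] shift cm [-0.605  0.323  0.327]
rot [-0.008  0.146 -0.15 ] shift cm [-0.58   0.325 10.327]
```

```bash
python3 -m jog '0 0 0 -0.6 0.3 0 7; 0 0 0 -0.6 0.3 2 7; 0 0 0 -0.6 0.3 4 7; 0 0 0 -0.6 0.3 6 7; 0 0 0 -0.6 0.3 8 7; 0 0 0 -0.6 0.3 10 7; 0 0 0 -0.6 0.3 10.3 7; 0 0 0 -0.6 0.3 10.3 7'
python3 -m jog '0 0 0 0 0 0 5; 0 0 0 0 0 0 4; 0 0 0 0 0 0 3.4; 0 0 0 0 0 0 2.5; 0 0 0 0 0 0 1.5; 0 0 0 0 0 0 1.5;0 0 0 0 0 0 1.5;0 0 0 0 0 0 1.5'
python3 - <<'E'
from h import *
s=sense();print(s['joints'],s['opening'],s['grasp_force'],s['moment'])
R0=R.from_quat(s['ee_rot']);print('pull dir in tool',R0.inv().apply(a), 'grasp along axis',(s['position']+.006*R0.as_matrix()[:,2]-seat)@a)
E
```

```text
clock: 6.42
position: [0.5534, -0.1502, 0.1253]
ee_rot: [0.067, 0.982, -0.011, 0.174]
ft_force: [0.6, -0.4, 0.3]
opening: 0.07
grasp_force: 0.0
clock: 7.42
position: [0.5533, -0.1503, 0.1249]
ee_rot: [0.067, 0.982, -0.011, 0.174]
ft_force: [-0.3, -0.7, 1.4]
opening: 0.0295
grasp_force: 30.0
[-0.384  0.434  1.924  0.198  0.451 -1.984] 0.029496299601900686 29.972593188285828 [-0.067  0.177 -0.032]
pull dir in tool [ 0.498 -0.001 -0.867] grasp along axis 0.1264133031744755
```

```bash
python3 -m jog '0 0 0 0.4 0 -0.7 1.5; 0 0 0 1 0 -1.73 1.5; 0 0 0 1.5 0 -2.6 1.5; 0 0 0 2 0 -3.47 1.5; 0 0 0 2 0 -3.47 1.5'; python3 -m jog '0 0 0 .7 0 -1.2 1.5; 0 0 0 1.5 0 -2.6 1.5; 0 0 0 2.25 0 -3.9 1.5; 0 0 0 3 0 -5.2 1.5; 0 0 0 3.75 0 -6.5 1.5;0 0 0 4 0 -6.94 1.5;0 0 0 4 0 -6.94 1.5'
python3 - <<'E'
from h import *
s=sense();print(s['joints'],s['opening'],s['moment'])
p=s['position'];Z=Zt(210)
rel([p[0],p[1],.34],-e,Z);rel([.47,-.145,.36],-e,Z)
E
```

```text
clock: 8.05
position: [0.5223, -0.1461, 0.1511]
ee_rot: [0.067, 0.982, -0.011, 0.174]
ft_force: [0.5, -0.2, -1.6]
opening: 0.0295
grasp_force: 30.0
clock: 8.93
position: [0.4619, -0.138, 0.2023]
ee_rot: [0.067, 0.982, -0.011, 0.175]
ft_force: [0.1, 0.4, -1.8]
opening: 0.0296
grasp_force: 30.0
[-0.442  0.151  2.081  0.192  0.582 -2.021] 0.02962571065749902 [ 0.089  0.407 -0.006]
rot [ 0.079 50.142 -0.166] shift cm [ -4.741   0.015 -12.927]
rot [ 0.079 50.142 -0.166] shift cm [ -6.269  -0.568 -14.497]
```

```bash
python3 -m jog '0 0 0 -1 0 -3 1.5; 0 0 0 -2 0 -6 1.5; 0 6 0 -3 0 -9 1.5; 0 13 0 -4.5 -0.3 -11.5 1.5; 0 20 0 -6.2 -0.5 -14 1.5; 0 27 0 -6.3 -0.6 -14.5 1.5; 0 34 0 -6.3 -0.6 -14.5 1.5; 0 41 0 -6.3 -0.6 -14.5 1.5; 0 47 0 -6.3 -0.6 -14.5 1.5; 0 50.1 0 -6.3 -0.6 -14.5 1.5'
python3 -m jog '0 0 0 0 0 0 1.5;0 0 0 0 0 0 1.5;0 0 0 0 0 0 1.5'
python3 - <<'E'
from h import *
s=sense();print(s['joints'],s['opening'],s['grasp_force'])
im,d=get_image('side');np.save('pics/s2.npy',d)
c=calibration('side');Rm=R.from_quat(c['rotation']).as_matrix()
g=s['position']+.006*R.from_quat(s['ee_rot']).as_matrix()[:,2]
q=[]
for k in(.04,-.127):
    x=Rm.T@(g+k*zz-c['position']);u,v=c['cx']-c['fx']*x[0]/x[2],c['cy']+c['fy']*x[1]/x[2];print(u,v,-x[2]);q.append((u,v))
u0,v0=map(int,np.mean(q,0));y0=max(0,v0-90);x0=max(0,u0-100)
print('crop',x0,y0)
cv2.imwrite('pics/s2.png',cv2.resize(im[y0:y0+180,x0:x0+220],None,fx=3.3,fy=3.3))
E
```

```text
clock: 10.18
position: [0.4711, -0.1454, 0.3586]
ee_rot: [0.065, 0.963, 0.018, -0.26]
ft_force: [0.4, -0.0, -2.4]
opening: 0.0296
grasp_force: 30.0
clock: 10.55
position: [0.4703, -0.1453, 0.3601]
ee_rot: [0.065, 0.964, 0.018, -0.257]
ft_force: [0.5, -0.1, -2.0]
opening: 0.0298
grasp_force: 30.0
[-0.342  0.41   1.361 -0.107  1.882 -1.784] 0.029809259153655506 29.97325301170349
342.9745045252542 189.0777934922225 0.6593585094000102
338.3631388176607 247.29231427905864 0.7837220493205631
crop 240 128
```

View pics/s2.png

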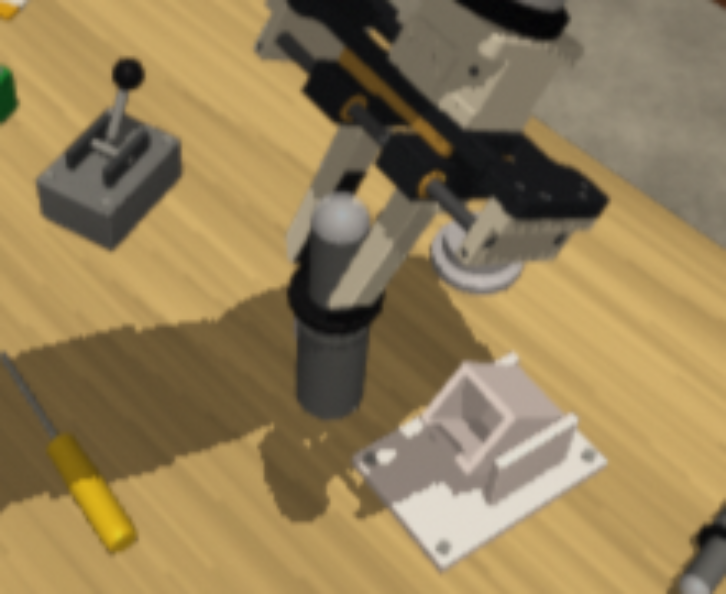

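The beacon hangs upright, lens on top at image (343,193) and foot near (340,252), well above the bench. The isolator lever leans away. I check the tilt from the depth.

```bash
python3 - <<'E'
from h import *
from scipy.optimize import least_squares
d=np.load('pics/s2.npy')
P=np.array([w('side',u,v,d,0) for v in range(233,250) for u in range(332,349) if d[v,u]>0])
g=np.array([.467,-.1447]);P=P[(np.hypot(P[:,0]-g[0],P[:,1]-g[1])<.05)&(P[:,2]>.2)]
zm=P[:,2].mean()
def f(q):
    ax=np.array([q[2],q[3],1]);ax/=np.linalg.norm(ax);v=P-np.array([q[0],q[1],zm]);return np.linalg.norm(np.cross(v,ax),axis=1)-.02
r=least_squares(f,[*g,0,0],loss='soft_l1',f_scale=.002);cov=np.linalg.inv(r.jac.T@r.jac)*np.var(r.fun)
print(len(P),P[:,2].min(),P[:,2].max(),r.x,np.degrees(np.arctan(r.x[2:])),np.degrees(np.sqrt(np.diag(cov)[2:])),np.std(r.fun))
E
```

```text
288 0.2367881879409376 0.30030050636542005 [ 0.47  -0.144 -0.01   0.   ] [-0.568  0.014] [0.268 0.254] 0.0006740806998236156
```

The tilt is about 0.6° and the foot is about 0.23 m up. I hand in.

```bash
python3 -m jog '0 0 0 0 0 0 1.5;0 0 0 0 0 0 1.5;0 0 0 0 0 0 1.5;0 0 0 0 0 0 1.5'; python3 -c "
from plant import *
print(job_done())"
```

```text
clock: 11.1
position: [0.4703, -0.1453, 0.3598]
ee_rot: [0.065, 0.964, 0.018, -0.258]
ft_force: [0.4, 0.2, -2.5]
opening: 0.0294
grasp_force: 30.0
the job is handed in; nothing more can be done
None
```

I flipped the isolator off first, then drew the beacon fully out; it is held steady with the lens on top, about 0.6° off vertical and its foot about 0.23 m above the bench, and I handed the job in at 11.1 s (no verdict came back).

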